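# Uncover the saucepan and bottle and load the toy dish rack

## Robot

A 6-joint arm with a two-finger parallel gripper is mounted at the origin on the work surface. World frame = base frame: x ahead of the robot, y to its left, z up, the work surface at z = 0. Lengths are in m, angles in rad, forces in N, time in s.
With the tool pointing down it reaches from about 0.35 to 0.975 m from the base axis. Payload 4.9 kg.
Tool frame: the origin (TCP) lies on the mounting face of the last link; the fingertips stand 173 mm ahead of it and the grasp point (between the pads) lies ctrl.pinch_z ahead of it (ctrl.pinch_z is the distance from the TCP to the grasp point, in m); z points along the fingers, y is the line along which they close (so a half turn about z gives the same grasp; the last joint's range is limited). The gripper opens to 85 mm and grips with 20 to 120 N. Pads are 22 mm wide; open, the fingers measure 114 mm over their backs; the gripper's body (76 mm by 85 mm) begins 54 mm behind the grasp point. The pads swing forward as they close: fully open they stand 13 mm farther back than shut.
Start: joints at [1.001, 0.053, 1.613, -0, 1.476, -0.119], TCP at [0.272, 0.563, 0.405] pointing down, gripper open.
Joint ranges: [-3.01, 3.01], [-1.01, 2.22], [0.06, 2.58], [-1.02, 4.17], [0.09, 2.62], [-3.14, 3.14]. Speed limits (rad/s): [2.57, 2.57, 3.14, 3.14, 3.14, 3.14].

## Interface

Orientations are given as a rotation vector (axis times angle).
In Python, from station import telemetry, eyes, ctrl gives the robot as it stands.
- The arm moves only by the tool apply_moves, never from a script. Its argument "plan" is a list of rows, each a list of 5 numbers: the finger opening in m, from 0 to 0.0854, then the shift along the tool's x, y, z in m, then the turn about the tool's z in rad. In form: [[jaw, x, y, z, roll], ...]. A call has 1 to 12 rows; each row is the pose to reach, as a shift and turn from the pose commanded when the call began, along the tool's axes at that moment; what a row does not reach only later rows make up. A row lasts 1/12 s, in which the tool goes at most 41.7 mm and 7.16 degrees, less where a joint would pass 70% of its speed; a pose out of reach is approached as far as the arm can. A call with a gripper value outside its range is refused whole. The fingers move at their own pace and stop on an object; "newtons" is the grip in N (left out, the last holds). Time passes only in rows, so rows that repeat a pose let the fingers close. It gives the time, the measured TCP pose, the force, the opening and the grip force at its end, in the units of the state.
- telemetry.get_obs(): the state, without advancing time (a new reading comes with each control period).
- eyes.get_image(name): name is "scene" or "top" or "wrist"; returns a dict with "img" (400x640x3 uint8, blue, green, red), "range_z" (400x640 float32, m along the optical axis (not along the pixel's ray), 0 where there is no reading), "K" (3x3 intrinsics, pixels), "pose" (4x4, takes a point from camera to world coordinates); the wrist camera has in their place "hand_eye" (4x4, takes a point from camera to tool coordinates, whose origin is the TCP and whose axes are the flange's). Camera axes: x right, y down, z forward; pixel columns grow to the right and rows downward; lengths in m; the calibration is good to about 2 mm. A picture is of the moment at which its call begins: read the wrist's pose just before it.
- ctrl.finish_job(): hands the job in; it is judged then, once.
Trained networks look in a picture, given as the dict that the camera call returned (one of the last four; its "shot" number tells which), for a name from the list of things; names that differ only in an ending like _2 or _b are one class to them, and where a whole thing is asked for, a point or a joint stands for the part that bears it (a point fixed in the world has none). Each returns a list of dicts, best first, with "confidence" (0 to 1); they miss things now and then, are a little off and sometimes report something else, mostly with a low value. They report only what shows in the picture. A call takes as long as a camera call. They do not tell look-alikes from the thing itself.
- eyes.search_frame(thing, picture): "box" ([left, top, right, bottom] in pixels, round what is visible of it).
- eyes.outline_of(thing, picture): "region" (400x640 bool, what is visible of it) and "box" ([left, top, right, bottom] in pixels, round what is visible of it).
- eyes.tip_of(thing, picture): "point" ([column, row] in pixels: a listed point, or the origin of a listed thing).
The state is a dict: "t": time; "q": joint angles; "dq": joint speeds; "effort": joint torques, N m; "tool_pos": TCP position; "tool_rot": TCP orientation; "contact_force": force on the tool from outside, world axes, zero at the start; "wrist_torque": the same for the moment, N m; "opening": finger opening in m; "grip_force": force on a finger pad.
Only numpy, scipy, OpenCV 4.12 (cv2) and the standard library are available. Lean on these libraries where they do the work, as an engineer would, in place of code of your own. Each camera call takes 0.05 s, during which the arm holds its last target. There are 200 camera calls.

## Task

Set the washing-up to dry: lift the lid off the saucepan and lean it on the dish rack's sloping stand, knob outwards, flat on the rails with its lower rim resting against the two pegs. Lift the loose cap off the green bottle and set it, still closed end up, in the smaller round well of the rack, and stand the uncapped bottle in the larger well, never tipping it over on the way. Leave the saucepan and everything else standing where it is.

Things in the scene. Friction and masses are not known exactly. Their poses are not given: they have to be found in the camera images.
- rack: Fixed wooden toy dish rack, 245 mm deep (x), 300 mm wide (y); origin on the table under its centre, front (-x) faces the robot at yaw 0. At y -145 to -15 mm: the leaning lid stand (x -10 to 115), low drip bars in front of it. At y -5 to 150: in front a block 28 mm high with two round wells (x -95 to -5), behind it three plates on edge in slots (x 25 to 125), up to 125 mm high.
- lid_seat (a point): Lid stand: where the lid's origin is when the lid lies on both rails, rim against both pegs. Height 67 mm, rack axes. Rails 56 mm apart slope up 25 deg to rack +x; 12 mm pegs stand 22 mm square off them, 52 mm down the slope from here, 64 mm apart in y. Rails end 77 mm up from here. The seated lid's z axis leans 25 deg from vertical to rack -x.
- bottle_seat (a point): Centre of the floor (10 mm above the table) of the larger round well in the rack's block: 64 mm across, 18 mm deep, rim 28 mm above the table. Its axes are the rack's.
- cap_seat (a point): Centre of the floor (10 mm above the table) of the smaller round well, beside the larger one: 50 mm across, 18 mm deep, rim 28 mm above the table. Its axes are the rack's.
- lid: Loose steel saucepan lid. Origin: centre of its underside; z up through the knob. Locating step 80 mm across and 6 mm thick below, plate 110 mm across from 6 to 13 mm, round knob 24 mm across from 13 to 45 mm above the origin. At the start it lies loose on the saucepan. 60 to 130 g.
- pan: Steel toy saucepan, 104 mm across, 75 mm high, walls 4 mm; origin: centre of its underside; straight handle (12 mm thick, about 62 mm high) along its +x out to 124 mm from the axis. Stands on the mat; it stays there.
- bottle: Green glass bottle, 150 mm tall: body 56 mm across up to 78 mm, shoulder narrowing to 92 mm, neck 26 mm across from 92 to 150 mm. Origin: centre of its underside, z up the bottle. 140 to 280 g.
- cap: White plastic bottle cap, 41 mm across and 60 mm tall, an upside-down cup (bore 33 mm, closed top 5 mm thick) that sits loosely (not screwed) over the bottle's neck. Origin: centre of its open lower end, z towards the closed top. At the start 95 mm above the bottle's underside.
- mat: Fixed cork play mat, 260 x 330 mm, 4 mm thick, on the table beside the rack, left or right of it; origin: centre of its underside. Saucepan, bottle, stool and mug stand on it.
- stool: Red plastic toy stool, 60 x 60 mm, 85 mm high, bystander on the mat; origin under its centre.
- mug: White toy mug, 60 mm across, 65 mm high, ear-shaped handle at its +y, bystander on the mat; origin under its centre.
- jar: Closed glass jar, 60 mm across, 95 mm high, bystander at the back of the table; origin under its centre.
- bowl: White toy bowl, 100 mm across, 40 mm high, bystander at the back of the table; origin under its centre.
- plate0: White plastic plate, 100 mm across, 10 mm thick, standing on edge in a slot of the rack's rear comb, bystander; origin: centre of its underside face, 73 mm above the table, z along its axis.
- plate1: White plastic plate, 100 mm across, 10 mm thick, standing on edge in a slot of the rack's rear comb, bystander; origin: centre of its underside face, 73 mm above the table, z along its axis.
- plate2: White plastic plate, 100 mm across, 10 mm thick, standing on edge in a slot of the rack's rear comb, bystander; origin: centre of its underside face, 73 mm above the table, z along its axis.
Things that resemble listed ones, but are neither listed nor needed, are in the scene too. Several things have the shape of the cap; the one meant has the colours described above.

How it is judged:
At the end, for the whole second after the job is handed in: Lid within 15 mm of lid_seat, leaning 0.32 to 0.56 rad; cap and bottle within 9 mm of cap_seat and bottle_seat, upright (tilt under 0.12 rad); all three still (under 0.02 m/s); saucepan upright (under 0.15 rad); saucepan and bystanders within 30 mm of their start (distance between lid and lid_seat below 0.015 m and angle between lid's own z axis and vertical between 0.32 and 0.56 rad and distance between cap and cap_seat below 0.009 m and angle between each of cap, bottle's own z axis and vertical below 0.12 rad and distance between bottle and bottle_seat below 0.009 m and distance of each of pan, plate0, plate1, plate2, stool, mug, jar, bowl from where it was at the start of the episode below 0.03 m and angle between pan's own z axis and vertical below 0.15 rad and linear speed of each of lid, cap, bottle below 0.02 m/s); the robot touches nothing.
It fails at once if the bottle is tipped by more than 0.8 rad (angle between bottle's own z axis and vertical above 0.8 rad).
It fails at once if the saucepan is moved by more than 60 mm (distance of pan from where it was at the start of the episode above 0.06 m).
It fails at once if a bystander (plate, stool, mug, jar, bowl) is moved by more than 40 mm (distance of any of plate0, plate1, plate2, stool, mug, jar, bowl from where it was at the start of the episode above 0.04 m).
It also fails if it takes over 69 s, if anything falls off the work surface, if the arm or the gripper's body presses on something with over 40 N, if the wrist force passes 120 N, or if a joint passes its speed limit or range.

## Working session

There is one attempt and no reset: what is moved stays moved. The work goes in short steps, Python scripts to look and compute and a tool call to move; the robot and the scene stay as the last step left them, time stands still between calls to the robot, and variables do not carry over. Pictures are saved under pics/ and viewed, at most 10 in all, crops included, and the job is handed in when it is done.

Besides the shell and the picture viewer there is one more tool, called after ">>>" by a JSON object that holds its "method" and its "body". apply_moves: Moves the arm, as the interface text tells. Its arguments: {"type":"object","properties":{"plan":{"type":"array","items":{"type":"array","items":{"type":"number"}}},"newtons":{"type":"number"}},"required":["plan"]}

```bash
mkdir -p pics
cat > h.py <<'E'
import numpy as np, cv2
from station import telemetry, eyes, ctrl
from scipy.spatial.transform import Rotation as R
def cloud(p, T=None):
    K=p["K"]; T=p["pose"] if T is None else T
    d=p["range_z"]; v,u=np.mgrid[:400,:640]
    c=np.stack([(u-K[0,2])/K[0,0]*d,(v-K[1,2])/K[1,1]*d,d],-1)
    w=c@T[:3,:3].T+T[:3,3]; w[d<=0]=np.nan
    return w
def tool():
    o=telemetry.get_obs(); T=np.eye(4); T[:3,:3]=R.from_rotvec(o["tool_rot"]).as_matrix(); T[:3,3]=o["tool_pos"]; return T
def wrist():
    T=tool(); p=eyes.get_image("wrist"); return p, T@p["hand_eye"]
E
cat > a.py <<'E'
from h import *
print(ctrl.pinch_z, tool().round(3).tolist())
for n in ("scene","top"):
    p=eyes.get_image(n); cv2.imwrite(f"pics/{n}0.png",p["img"]); w=cloud(p)
    for t in ["rack","lid_seat","bottle_seat","cap_seat","lid","pan","bottle","cap","mat","stool","mug","jar","bowl"]:
        if 'seat' in t:
            for r in eyes.tip_of(t,p)[:2]:
                c,q=np.round(r["point"]).astype(int); print(n,t,round(r["confidence"],2),c,q,w[q,c].round(3))
        else:
            for r in eyes.outline_of(t,p)[:4]:
                m=r["region"]; s=w[m]; s=s[~np.isnan(s[:,0])]
                if len(s)==0: continue
                z=np.percentile(s[:,2],95); e=s[s[:,2]>z-.006]
                print(n,t,round(r["confidence"],2),np.round(r["box"]).astype(int),"ztop",z.round(3),"topmid",((np.percentile(e,2,0)+np.percentile(e,98,0))/2).round(3), "ext",(np.percentile(s,98,0)-np.percentile(s,2,0)).round(3),"bgr",p["img"][m].mean(0).astype(int))
E
python3 a.py
```

```text
0.1547 [[-0.9, 0.436, -0.001, 0.272], [0.436, 0.9, -0.002, 0.562], [0.0, -0.002, -1.0, 0.403], [0.0, 0.0, 0.0, 1.0]]
scene rack 0.55 [187 216 332 311] ztop 0.069 topmid [ 0.602 -0.247  0.089] ext [0.232 0.291 0.093] bgr [ 41  76 102]
scene lid_seat 0.67 237 261 [ 0.5   -0.27   0.001]
scene lid_seat 0.16 394 189 [0.507 0.299 0.02 ]
scene bottle_seat 0.86 260 242 [ 0.477 -0.186  0.011]
scene cap_seat 0.86 288 232 [ 0.568 -0.15   0.085]
scene lid 0.94 [352 195 385 216] ztop 0.111 topmid [0.58  0.114 0.111] ext [0.098 0.097 0.037] bgr [90 97 99]
scene pan 0.83 [348 191 396 235] ztop 0.07 topmid [0.594 0.146 0.071] ext [0.074 0.162 0.072] bgr [50 57 60]
scene bottle 0.93 [337 180 356 206] ztop 0.087 topmid [0.456 0.125 0.087] ext [0.041 0.046 0.088] bgr [26 56 34]
scene bottle 0.72 [339 160 350 179] ztop 0.157 topmid [0.45  0.129 0.154] ext [0.038 0.038 0.06 ] bgr [ 96 116 118]
scene cap 0.63 [339 159 354 178] ztop 0.157 topmid [0.45  0.128 0.154] ext [0.038 0.036 0.059] bgr [ 96 115 118]
scene cap 0.23 [309 179 446 244] ztop 0.003 topmid [0.528 0.202 0.001] ext [0.264 0.314 0.007] bgr [ 
[... 1689 characters left out ...]
.321 0.008] bgr [ 54  84 117]
top mat 0.38 [270 216 289 239] ztop 0.161 topmid [0.444 0.13  0.159] ext [0.037 0.036 0.052] bgr [134 142 139]
top stool 0.74 [208 152 244 189] ztop 0.091 topmid [0.579 0.285 0.089] ext [0.063 0.064 0.077] bgr [ 22  26 122]
top stool 0.24 [182 141 330 268] ztop 0.007 topmid [0.519 0.213 0.004] ext [0.26  0.321 0.008] bgr [ 54  84 117]
top mug 0.89 [195 189 224 222] ztop 0.069 topmid [0.479 0.316 0.068] ext [0.067 0.057 0.067] bgr [75 81 83]
top jar 0.69 [283  87 309 117] ztop 0.097 topmid [0.772 0.151 0.095] ext [0.052 0.053 0.091] bgr [ 64  87 103]
top bowl 0.76 [384 103 424 139] ztop 0.039 topmid [ 0.772 -0.121  0.038] ext [0.09  0.089 0.04 ] bgr [120 131 131]
```

View pics/scene0.png

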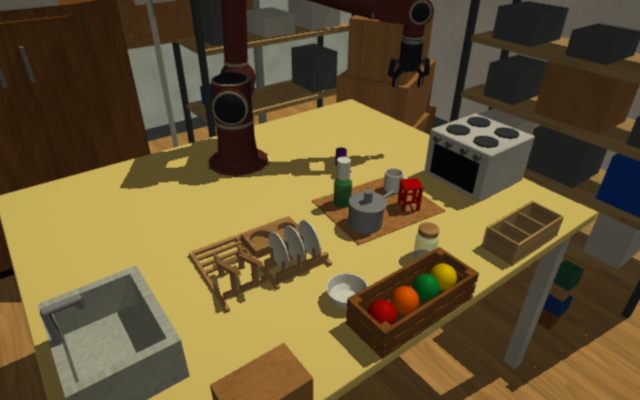

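View pics/top0.png

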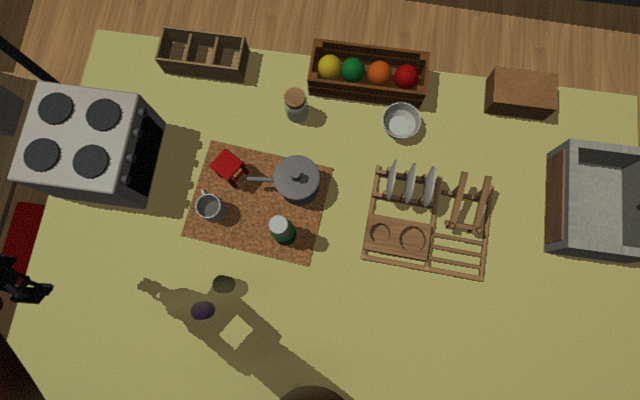

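The scene picture shows the mat with the pan at (366,208), the green bottle at (344,190) with a white cap at (344,169), and the rack at (260,262). In the top view, two dark cap-shaped things stand on the table at (203,310), purple, and (223,284), olive.

Cap candidates in the top view are white (280,227), purple (203,310) and olive (223,284). The white one on the bottle fits the description. I'll confirm it in a crop and fit the rack's yaw.

```bash
cat > b.py <<'E'
from h import *
p=eyes.get_image("top"); w=cloud(p)
a=p["img"][200:330,180:350]; b=p["img"][150:290,355:505]
cv2.imwrite("pics/crop.png",np.hstack([cv2.resize(a,(400,400),interpolation=3),cv2.resize(b,(400,400),interpolation=3)]))
for r in eyes.outline_of("rack",p)[:1]:
    s=w[r["region"]]; s=s[~np.isnan(s[:,0])]
    s=s[(s[:,2]<.14)&(s[:,2]>.008)]
    print(cv2.minAreaRect((s[:,:2]*1000).astype(np.float32)))
    # block top at z~.028(+.003)
    k=s[(abs(s[:,2]-.031)<.005)]; print("block",cv2.minAreaRect((k[:,:2]*1000).astype(np.float32)),len(k))
E
python3 b.py
```

```text
((525.1524658203125, -217.82334899902344), (300.3082275390625, 244.68594360351562), 87.22583770751953)
block ((528.95361328125, -203.06112670898438), (269.41815185546875, 205.24365234375), 87.10448455810547) 1488
```

View pics/crop.png

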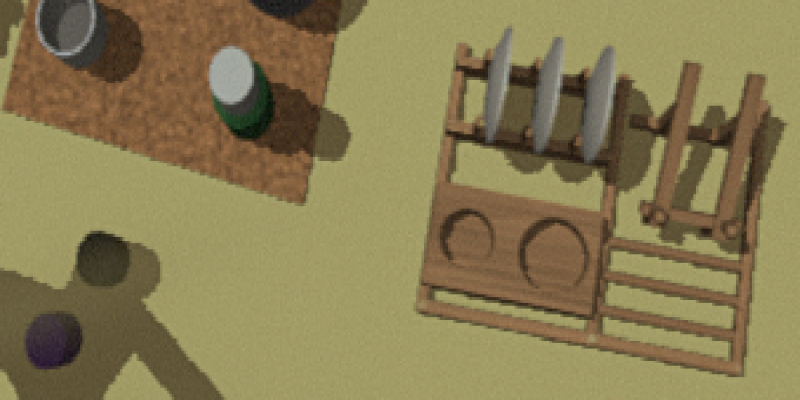

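The crop confirms the white cap on the green bottle; the other two are olive and purple. The rack's box fits 300×245 mm, with its centre at (0.525,-0.218) and yaw -2.8°. I'm moving above the bottle.

>>> {"method": "apply_moves", "body": {"plan": [[0.085, -0.346, -0.313, 0, -0.403], [0.085, -0.346, -0.313, 0, -0.403], [0.085, -0.346, -0.313, 0, -0.403], [0.085, -0.346, -0.313, 0, -0.403], [0.085, -0.346, -0.313, 0, -0.403], [0.085, -0.346, -0.313, 0, -0.403], [0.085, -0.346, -0.313, 0, -0.403], [0.085, -0.346, -0.313, 0, -0.403], [0.085, -0.346, -0.313, 0, -0.403], [0.085, -0.346, -0.313, 0, -0.403], [0.085, -0.346, -0.313, 0, -0.403], [0.085, -0.346, -0.313, 0, -0.403]], "newtons": 30}}

```text
t: 2.5
tool_pos: [0.4485, 0.126, 0.4051]
tool_rot: [0.083, 3.139, -0.003]
contact_force: [-0.4, -0.7, 0.2]
opening: 0.085
grip_force: 0.0
```

```bash
cat > c.py <<'E'
from h import *
import sys
p,T=wrist(); w=cloud(p,T); cv2.imwrite(f"pics/{sys.argv[1]}.png",p["img"])
print(tool()[:3].round(4).tolist(), p["hand_eye"].round(3).tolist())
Ti=np.linalg.inv(tool())
for t in sys.argv[2:]:
  for r in eyes.outline_of(t,p)[:2]:
    s=w[r["region"]]; s=s[~np.isnan(s[:,0])]
    if len(s)<20: continue
    z=np.percentile(s[:,2],97); e=s[s[:,2]>z-.006]
    c,rad=cv2.minEnclosingCircle((e[:,:2]*1000).astype(np.float32))
    m=np.array([c[0]/1000,c[1]/1000,z]); print(t,round(r["confidence"],2),np.round(r["box"]),m.round(4),"r",round(rad,1),"rect",cv2.minAreaRect((e[:,:2]*1000).astype(np.float32)),"intool",(Ti[:3,:3]@m+Ti[:3,3]).round(4))
E
python3 c.py w1 cap bottle lid
```

```text
[[-0.9986, 0.0536, 0.001, 0.4486], [0.0536, 0.9986, -0.0015, 0.1264], [-0.0011, -0.0014, -1.0, 0.405]] [[-0.0, -0.955, -0.298, 0.075], [1.0, -0.0, 0.0, 0.0], [-0.0, -0.298, 0.955, 0.031], [0.0, 0.0, 0.0, 1.0]]
cap 0.79 [294. 164. 350. 232.] [0.4468 0.1309 0.16  ] r 20.6 rect ((446.6922607421875, 130.7882537841797), (40.143795013427734, 40.18131637573242), 26.729690551757812) intool [0.0023 0.0047 0.2449]
cap 0.79 [413.   3. 479.  47.] [0.3071 0.2529 0.0613] r 20.4 rect ((313.3535461425781, 252.43588256835938), (40.61982345581055, 26.953887939453125), 85.85244750976562) intool [0.1484 0.1191 0.3433]
bottle 0.66 [295. 140. 351. 193.] [0.4458 0.1313 0.0899] r 26.4 rect ((437.0460205078125, 130.8801727294922), (51.82530212402344, 32.975364685058594), 89.7538070678711) intool [0.0033 0.0051 0.315 ]
bottle 0.34 [117. 383. 149. 400.] [ 0.7402 -0.14    0.0402] r 25.3 rect ((736.42626953125, -142.2520294189453), (10.634185791015625, 50.64020919799805), 31.011398315429688) intool [-0.3051 -0.2499  0.3654]
lid 0.66 [264. 250. 368. 343.] [0.5764 0.1174 0.118 ] r 12.8 rect ((576.0414428710938, 116.87459564208984), (24.141679763793945, 23.65096664428711), 28.366270065307617) intool [-0.1279 -0.0018  0.287 ]
lid 0.18 [ 35. 281.  91. 357.] [ 0.5156 -0.0513  0.1203] r 133.7 rect ((508.3396911621094, -56.997581481933594), (20.80774688720703, 267.39141845703125), 38.33346176147461) intool [-0.0761 -0.1735  0.285 ]
```

>>> {"method": "apply_moves", "body": {"plan": [[0.085, 0.002, 0.005, 0.06, 0], [0.085, 0.002, 0.005, 0.1, 0], [0.085, 0.002, 0.005, 0.109, 0], [0.085, 0.002, 0.005, 0.109, 0], [0.03, 0.002, 0.005, 0.109, 0], [0.03, 0.002, 0.005, 0.109, 0], [0.03, 0.002, 0.005, 0.109, 0], [0.03, 0.002, 0.005, 0.109, 0], [0.03, 0.002, 0.005, 0.109, 0], [0.03, 0.002, 0.005, 0.109, 0]], "newtons": 25}}

```text
t: 3.53
tool_pos: [0.4467, 0.1351, 0.2987]
tool_rot: [0.075, 3.136, 0.0]
contact_force: [-0.2, -1.7, 7.1]
opening: 0.0407
grip_force: 25.3
```

>>> {"method": "apply_moves", "body": {"plan": [[0.03, 0, 0, -0.02, 0], [0.03, 0, 0, -0.05, 0], [0.03, 0, 0, -0.09, 0], [0.03, 0, 0, -0.12, 0], [0.03, 0, 0, -0.12, 0]]}}

```text
t: 3.95
tool_pos: [0.4468, 0.1353, 0.4249]
tool_rot: [0.075, 3.126, 0.004]
contact_force: [1.3, -0.4, 0.8]
opening: 0.0405
grip_force: 25.5
```

```bash
python3 c.py w2 cap bottle | cut -c1-330
```

```text
[[-0.9988, 0.048, 0.0101, 0.4464], [0.048, 0.9988, 0.0017, 0.1352], [-0.01, 0.0021, -0.9999, 0.4214]] [[-0.0, -0.955, -0.298, 0.075], [1.0, -0.0, 0.0, 0.0], [-0.0, -0.298, 0.955, 0.031], [0.0, 0.0, 0.0, 1.0]]
cap 0.86 [400.   4. 457.  46.] [0.3075 0.2532 0.0614] r 20.5 rect ((312.0439453125, 252.8319549560547), (40.87477111816406, 29.849977493286133), 85.83430480957031) intool [0.148  0.1104 0.3588]
cap 0.75 [266. 205. 368. 342.] [0.4492 0.135  0.2861] r 21.4 rect ((449.1781005859375, 135.89773559570312), (40.56753158569336, 40.71376419067383), 45.13593673706055) intool [-0.0015 -0.0003  0.1353]
bottle 0.87 [285. 136. 339. 205.] [0.4465 0.1306 0.1547] r 13.0 rect ((444.75738525390625, 130.52481079101562), (21.820035934448242, 25.37159538269043), 4.535587310791016) intool [ 0.0023 -0.0051  0.2666]
```

View pics/w2.png

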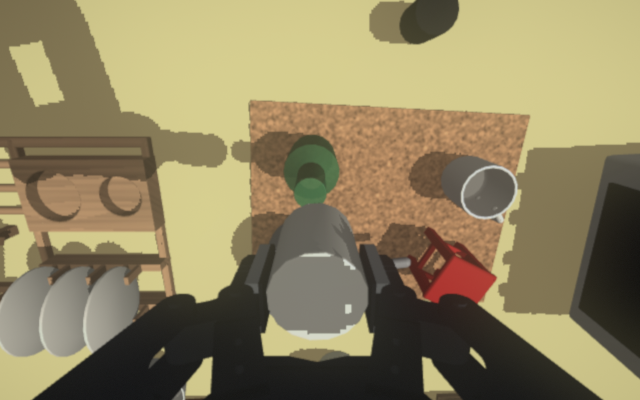

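The cap is held between the pads at (317,290), the uncapped bottle still stands at (310,170), and the rack's wells show at left, (55,197) and (120,197). Next I move beside the wells and look at them.

>>> {"method": "apply_moves", "body": {"plan": [[0.03, 0, -0.175, 0, 0], [0.03, 0, -0.175, 0, 0], [0.03, 0, -0.175, 0, 0], [0.03, 0, -0.175, 0, 0], [0.03, 0, -0.175, 0, 0], [0.03, 0, -0.175, 0, 0], [0.03, 0, -0.175, 0, 0]]}}

```text
t: 4.68
tool_pos: [0.437, -0.0396, 0.4141]
tool_rot: [-0.077, -3.138, -0.002]
contact_force: [0.5, 0.3, -0.2]
opening: 0.0406
grip_force: 25.7
```

```bash
cat > d.py <<'E'
from h import *
p,T=wrist(); w=cloud(p,T); cv2.imwrite("pics/w3.png",p["img"]); print(tool()[:3].round(4).tolist())
# floor points inside each well: z~.010, fit circle to rim edge = boundary of z<.02 near nominal
for n,g,r in (("cap",(.4785,-.105),.025),("bottle",(.464,-.185),.032)):
    d=np.hypot(w[...,0]-g[0],w[...,1]-g[1]); m=(d<r+.022)
    top=m&(abs(w[...,2]-.028)<.006)
    from scipy.optimize import least_squares
    P=w[top][:,:2]; F=w[m&(w[...,2]<.018)&(w[...,2]>.005)][:,:2]
    # centre: maximise no rim points inside radius r, floor points inside
    f=lambda c: np.r_[np.clip(r-np.hypot(*(P-c).T),0,None)/np.sqrt(len(P)),np.clip(np.hypot(*(F-c).T)-r,0,None)/np.sqrt(len(F))]
    best=min((least_squares(f,np.array(g)+np.array(o)) for o in [(0,0),(.008,0),(-.008,0),(0,.008),(0,-.008)]),key=lambda s:s.cost)
    print(n,best.x.round(4),best.cost,len(P),len(F),"ztop",np.median(w[top][:,2]).round(4),"zfloor",np.median(w[m&(w[...,2]<.018)&(w[...,2]>.005)][:,2]).round(4))
for t in ("bottle_seat","cap_seat","lid_seat"):
    for r in eyes.tip_of(t,p)[:1]:
        c,q=np.round(r["point"]).astype(int); print(t,r["confidence"],c,q,w[q,c].round(4))
z=w[...,2]; s=w[(z>.012)&(z<.14)&(w[...,1]<-.05)&(w[...,0]<.68)&(w[...,0]>.36)]; print(cv2.minAreaRect((s[:,:2]*1000).astype(np.float32)))
E
python3 d.py
```

```text
[[-0.9989, 0.0474, -0.0021, 0.4371], [0.0474, 0.9989, 0.0013, -0.039], [0.0021, 0.0012, -1.0, 0.4144]]
cap [ 0.4736 -0.1003] 7.0211884009648045e-06 3019 1261 ztop 0.028 zfloor 0.0101
bottle [ 0.4624 -0.187 ] 3.9919708046885474e-05 2886 2576 ztop 0.0279 zfloor 0.0103
bottle_seat 0.77 203 199 [ 0.4718 -0.1794  0.0089]
cap_seat 0.57 268 201 [ 0.478  -0.1002  0.0099]
lid_seat 0.83 95 298 [ 0.5975 -0.3384  0.0183]
((524.1565551757812, -216.84521484375), (299.0440368652344, 237.23699951171875), 87.41170501708984)
```

View pics/w3.png

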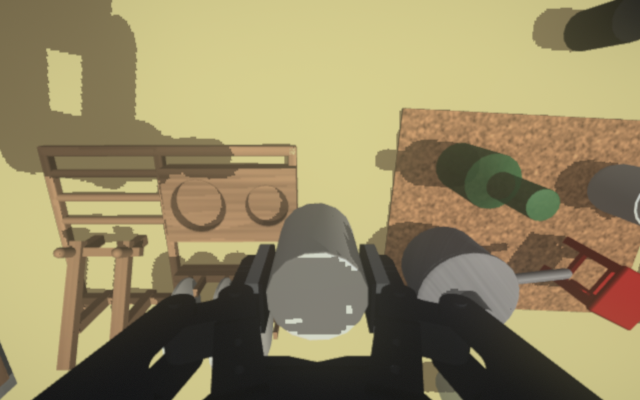

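The cap is still held at (317,290). The large well shows at (198,203), the small one at (266,205), and the lid stand at (100,300). I'm refining the wells by their rims.

```bash
cat > e.py <<'E'
from h import *
from scipy.optimize import least_squares
p,T=wrist(); w=cloud(p,T); np.save("w3.npy",w); print(tool()[:3,3].round(4).tolist())
for n,g,r in (("cap",(.476,-.101),.025),("bottle",(.468,-.182),.032)):
    g=np.array(g)
    for it in range(3):
        v=w[...,:2]-g; d=np.hypot(v[...,0],v[...,1]); a=np.arctan2(v[...,1],v[...,0])
        m=(d<r+.012)&(abs(w[...,2]-.0282)<.0022)&(d>r-.012)
        A,D=a[m],d[m]; b=np.floor((A+np.pi)/(2*np.pi)*36).astype(int)
        pts=[]
        for k in range(36):
            s=b==k
            if s.sum()>5:
                j=np.sort(D[s])[1]; t=(k+.5)/36*2*np.pi-np.pi; pts.append(g+j*np.array([np.cos(t),np.sin(t)]))
        pts=np.array(pts)
        s=least_squares(lambda c: np.hypot(*(pts-c[:2]).T)-c[2],[*g,r],loss="soft_l1",f_scale=.001); g=s.x[:2]
    print(n,s.x.round(4),"res",np.abs(s.fun).mean().round(4),len(pts))
# stand: rails points
z=w[...,2]; c=np.array([.5245,-.2175]); y=np.deg2rad(-2.65); Rm=np.array([[np.cos(y),-np.sin(y)],[np.sin(y),np.cos(y)]])
q=(w[...,:2]-c)@Rm
m=(q[...,1]<-.02)&(q[...,1]>-.15)&(q[...,0]>-.04)&(z>.015)&(z<.14)
for lo in np.arange(-.03,.13,.01):
    k=m&(q[...,0]>lo)&(q[...,0]<lo+.01)
    if k.sum(): 
        h,e=np.histogram(q[...,1][k],np.arange(-.15,-.015,.005)); 
        print(round(lo,3),"zmax",np.percentile(z[k],90).round(3),h)
E
python3 e.py
```

```text
[0.4373, -0.0384, 0.4154]
cap [ 0.4787 -0.1003  0.0252] res 0.0002 36
bottle [ 0.475  -0.18    0.0321] res 0.0002 36
-0.02 zmax 0.064 [ 0  0  0  0  0  0  2 42 43 17  0  0  0  0  0  0  0  0 13 16 46 22  0  0
  0  0]
-0.01 zmax 0.063 [  0   0   0   0   0   0   4  41 154 124  18  17  16  17  17  19  11   1
  15  29  96 111  20   5   0   0]
0.0 zmax 0.05 [ 0  0  0  0  0  0  2 25 50 98 22 23 17 23 22 20  7  0 19 23 65 31 44  8
  0  0]
0.01 zmax 0.054 [ 0  0  0  0  0  0  3 40 37 91  0  0  0  0  0  0  0  0 33 44 74 13  0  0
  0  0]
0.02 zmax 0.059 [ 0  0  0  0  0  0  2 41 42 90  0  0  0  0  0  0  0  0 37 46 66 19  0  0
  0  0]
0.03 zmax 0.064 [ 0  0  0  0  0  0  6 43 40 92  0  0  0  0  0  0  0  0 37 42 75 14  0  0
  0  0]
0.04 zmax 0.068 [ 0  0  0  0  0  0  6 39 43 89  1  0  0  0  0  0  0  0 36 40 78  7  0  0
  0  0]
0.05 zmax 0.073 [ 0  0  0  0  0  0  3 44 51 91  0  0  0  0  0  0  0  0 40 40 81 14  0  0
  0  0]
0.06 zmax 0.078 [ 0  0  0  0  0  0  5 44 42 99  1  0  0  0  0  0  0  0 44 43 85  5  0  0
  0  0]
0.07 zmax 0.081 [  0   0   2   7   8   8   9 108 133 207   9   0   0   0   0   6   8   9
  84 126 191  20   8   6   9   5]
0.08 zmax 0.085 [  0   0  11  19  22  14   6  48  39 343  11   0   0   0   0  15  19   5
  36  23 188  20  23  17   8   2]
0.09 zmax 0.092 [  0   0   0   0   0   0   5  44  45 103   0   0   0   0   0   0   0   0
   0   0   1   0   0   0   0   0]
0.1 zmax 0.096 [ 0  0  0  0  0  0  5 48 52 96  1  0  0  0  0  0  0  0  0  0  0  0  0  0
  0  0]
0.11 zmax 0.099 [ 0  0  0  0  0  0  3 25 27 68  0  0  0  0  0  0  0  0  0  0  0  0  0  0
  0  0]
```

>>> {"method": "apply_moves", "body": {"plan": [[0.03, -0.043, -0.059, 0, 0], [0.03, -0.043, -0.059, 0.03, 0], [0.03, -0.043, -0.059, 0.07, 0], [0.03, -0.043, -0.059, 0.11, 0], [0.03, -0.043, -0.059, 0.15, 0], [0.03, -0.043, -0.059, 0.167, 0], [0.03, -0.043, -0.059, 0.167, 0], [0.03, -0.043, -0.059, 0.167, 0]]}}

```text
t: 5.6
tool_pos: [0.4773, -0.0998, 0.248]
tool_rot: [-0.073, -3.139, -0.001]
contact_force: [0.2, -0.3, -0.1]
opening: 0.0404
grip_force: 25.7
```

```bash
python3 c.py w4 cap | cut -c1-330; python3 -c "
from h import *; print({k:np.round(v,3) for k,v in telemetry.get_obs().items() if k in('t','tool_pos','contact_force')})"
```

```text
[[-0.9989, 0.0465, 0.0016, 0.4781], [0.0465, 0.9989, -0.0006, -0.1002], [-0.0016, -0.0005, -1.0, 0.25]] [[-0.0, -0.955, -0.298, 0.075], [1.0, -0.0, 0.0, 0.0], [-0.0, -0.298, 0.955, 0.031], [0.0, 0.0, 0.0, 1.0]]
cap 0.89 [266. 205. 367. 342.] [ 0.4774 -0.0992  0.1093] r 21.0 rect ((476.88275146484375, -99.35514831542969), (40.67045211791992, 40.299373626708984), 22.63368797302246) intool [0.001  0.001  0.1407]
cap 0.4 [  2. 111. 376. 400.] [ 0.518  -0.177   0.0569] r 113.1 rect ((520.26611328125, -176.04885864257812), (94.29237365722656, 225.99122619628906), 23.56234359741211) intool [-0.0431 -0.0748  0.1932]
{'t': np.float64(5.7), 'tool_pos': array([ 0.479, -0.1  ,  0.251]), 'contact_force': array([0.209, 0.56 , 0.695])}
```

>>> {"method": "apply_moves", "body": {"plan": [[0.03, -0.001, -0.001, 0.015, 0], [0.03, -0.001, -0.001, 0.028, 0], [0.03, -0.001, -0.001, 0.038, 0], [0.03, -0.001, -0.001, 0.038, 0], [0.06, -0.001, -0.001, 0.038, 0], [0.06, -0.001, -0.001, 0.038, 0], [0.06, -0.001, -0.001, 0.038, 0], [0.06, -0.001, -0.001, 0.0, 0], [0.06, -0.001, -0.001, -0.04, 0], [0.06, -0.001, -0.001, -0.08, 0]]}}

```text
t: 6.53
tool_pos: [0.4779, -0.1015, 0.3301]
tool_rot: [-0.075, -3.14, -0.001]
contact_force: [1.3, -0.7, -0.6]
opening: 0.06
grip_force: 0.0
```

```bash
python3 c.py w5 cap | cut -c1-330
```

```text
[[-0.9988, 0.0476, 0.0145, 0.4806], [0.0476, 0.9989, -0.0055, -0.1024], [-0.0148, -0.0048, -0.9999, 0.3407]] [[-0.0, -0.955, -0.298, 0.075], [1.0, -0.0, 0.0, 0.0], [-0.0, -0.298, 0.955, 0.031], [0.0, 0.0, 0.0, 1.0]]
cap 0.9 [289. 165. 341. 227.] [ 0.4782 -0.1018  0.0711] r 20.3 rect ((477.7459716796875, -101.78787994384766), (39.1335334777832, 38.541534423828125), 1.5215919017791748) intool [0.0064 0.0018 0.2695]
cap 0.61 [248. 286. 277. 368.] [ 0.5227 -0.1338  0.115 ] r 64.1 rect ((521.9354858398438, -136.40028381347656), (9.157845497131348, 128.2309112548828), 73.96356201171875) intool [-0.0402 -0.0283  0.2264]
```

>>> {"method": "apply_moves", "body": {"plan": [[0.06, 0.01, 0.03, -0.03, 0], [0.06, 0.0425, 0.23, -0.04, 0], [0.06, 0.0425, 0.23, -0.04, 0], [0.06, 0.0425, 0.23, -0.04, 0], [0.06, 0.0425, 0.23, -0.04, 0], [0.06, 0.0425, 0.23, -0.04, 0], [0.06, 0.0425, 0.23, -0.04, 0], [0.06, 0.0425, 0.23, -0.04, 0]]}}

```text
t: 7.3
tool_pos: [0.4465, 0.1318, 0.3693]
tool_rot: [0.068, 3.14, -0.0]
contact_force: [0.7, -1.0, -0.2]
opening: 0.0601
grip_force: 0.0
```

```bash
python3 c.py w6 bottle lid| cut -c1-330
```

```text
[[-0.9989, 0.0459, 0.0008, 0.4467], [0.0459, 0.9989, -0.0005, 0.1306], [-0.0008, -0.0005, -1.0, 0.369]] [[-0.0, -0.955, -0.298, 0.075], [1.0, -0.0, 0.0, 0.0], [-0.0, -0.298, 0.955, 0.031], [0.0, 0.0, 0.0, 1.0]]
bottle 0.75 [284. 148. 349. 246.] [0.4466 0.131  0.1547] r 13.0 rect ((446.5505676269531, 130.86129760742188), (25.37242889404297, 25.36571502685547), 32.753665924072266) intool [0.0003 0.0005 0.2143]
lid 0.92 [249. 274. 366. 360.] [0.5113 0.125  0.118 ] r 74.8 rect ((511.1731872558594, 120.38455200195312), (23.16413688659668, 149.30520629882812), 86.85865783691406) intool [-0.0645 -0.0025  0.2511]
```

>>> {"method": "apply_moves", "body": {"plan": [[0.06, 0, 0, 0.04, 0], [0.06, 0, 0, 0.075, 0], [0.06, 0, 0, 0.082, 0], [0.06, 0, 0, 0.082, 0], [0.015, 0, 0, 0.082, 0], [0.015, 0, 0, 0.082, 0], [0.015, 0, 0, 0.082, 0], [0.015, 0, 0, 0.082, 0], [0.015, 0, 0, 0.082, 0], [0.015, 0, 0, 0.082, 0]], "newtons": 45}}

```text
t: 8.28
tool_pos: [0.4479, 0.1303, 0.2894]
tool_rot: [0.075, 3.136, 0.001]
contact_force: [-0.6, 0.5, 6.6]
opening: 0.0244
grip_force: 44.5
```

>>> {"method": "apply_moves", "body": {"plan": [[0.015, 0, 0, -0.015, 0], [0.015, 0, 0, -0.045, 0], [0.015, 0, 0, -0.08, 0], [0.015, 0, 0, -0.11, 0], [0.015, -0.003, -0.025, -0.11, 0], [0.015, -0.008, -0.06, -0.11, 0], [0.015, -0.014, -0.1, -0.11, 0], [0.015, -0.02, -0.14, -0.11, 0], [0.015, -0.025, -0.18, -0.11, 0], [0.015, -0.031, -0.22, -0.11, 0], [0.015, -0.036, -0.255, -0.11, 0], [0.015, -0.043, -0.285, -0.11, 0]]}}

```text
t: 9.28
tool_pos: [0.4756, -0.1589, 0.3965]
tool_rot: [-0.077, -3.14, 0.0]
contact_force: [-0.0, -0.1, -2.2]
opening: 0.0245
grip_force: 44.8
```

>>> {"method": "apply_moves", "body": {"plan": [[0.015, 0, -0.015, 0, 0], [0.015, 0, -0.0245, 0, 0], [0.015, 0, -0.0245, 0, 0], [0.015, 0, -0.0245, 0, 0]]}}

```text
t: 9.62
tool_pos: [0.4749, -0.1807, 0.3964]
tool_rot: [-0.075, -3.14, -0.002]
contact_force: [1.4, 0.6, -1.0]
opening: 0.0247
grip_force: 44.9
```

```bash
python3 c.py w7 bottle cap| cut -c1-330
```

```text
[[-0.9989, 0.047, -0.0004, 0.4749], [0.047, 0.9989, 0.0009, -0.1802], [0.0005, 0.0009, -1.0, 0.3964]] [[-0.0, -0.955, -0.298, 0.075], [1.0, -0.0, 0.0, 0.0], [-0.0, -0.298, 0.955, 0.031], [0.0, 0.0, 0.0, 1.0]]
bottle 0.87 [272. 160. 362. 330.] [ 0.4728 -0.18    0.2615] r 13.3 rect ((472.6792297363281, -179.95181274414062), (26.064823150634766, 24.833616256713867), 12.751937866210938) intool [ 0.0021 -0.      0.1349]
cap 0.68 [368. 152. 420. 200.] [ 0.4781 -0.1021  0.0713] r 20.5 rect ((477.85137939453125, -102.08351135253906), (40.17098617553711, 39.817161560058594), 88.95782470703125) intool [3.000e-04 7.790e-02 3.252e-01]
```

View pics/w7.png

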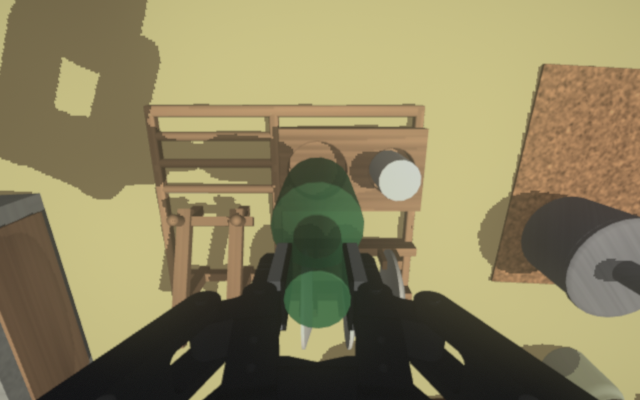

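The cap stands in the small well at (397,178), and the bottle hangs upright in the jaws at (317,250) above the large well. I'm lowering it.

>>> {"method": "apply_moves", "body": {"plan": [[0.015, -0.001, 0, 0.03, 0], [0.015, -0.001, 0, 0.06, 0], [0.015, -0.001, 0, 0.075, 0], [0.015, -0.001, 0, 0.082, 0], [0.015, -0.001, 0, 0.09, 0], [0.015, -0.001, 0, 0.096, 0], [0.015, -0.001, 0, 0.1, 0], [0.015, -0.001, 0, 0.1, 0]]}}

```text
t: 10.43
tool_pos: [0.4761, -0.181, 0.2967]
tool_rot: [0.075, 3.141, -0.0]
contact_force: [-0.1, -0.0, -2.2]
opening: 0.0242
grip_force: 45.1
```

>>> {"method": "apply_moves", "body": {"plan": [[0.05, 0, 0, 0, 0], [0.05, 0, 0, 0, 0], [0.05, 0, 0, 0, 0], [0.05, 0, 0, -0.03, 0], [0.05, 0, 0, -0.07, 0], [0.05, 0, 0, -0.08, 0], [0.05, 0, 0, -0.08, 0]]}}

```text
t: 11.02
tool_pos: [0.4772, -0.1818, 0.3828]
tool_rot: [0.075, 3.131, -0.008]
contact_force: [0.6, 0.7, 0.1]
opening: 0.0502
grip_force: 0.0
```

```bash
python3 c.py w8 bottle cap lid| cut -c1-330
```

```text
[[-0.9988, 0.0479, 0.0053, 0.4766], [0.0479, 0.9989, -0.003, -0.1815], [-0.0054, -0.0027, -1.0, 0.3798]] [[-0.0, -0.955, -0.298, 0.075], [1.0, -0.0, 0.0, 0.0], [-0.0, -0.298, 0.955, 0.031], [0.0, 0.0, 0.0, 1.0]]
bottle 0.66 [288. 140. 348. 232.] [ 0.474  -0.1806  0.1607] r 13.2 rect ((473.4954528808594, -180.70028686523438), (25.02066421508789, 25.871017456054688), 38.935829162597656) intool [0.0039 0.0014 0.2192]
cap 0.61 [374. 151. 429. 199.] [ 0.4784 -0.1021  0.0712] r 20.4 rect ((478.06494140625, -102.24559783935547), (39.76117706298828, 39.61191177368164), 88.73184967041016) intool [0.0037 0.0803 0.3084]
lid 0.97 [576. 220. 640. 320.] [0.578  0.1138 0.0876] r 55.9 rect ((583.8916625976562, 90.15463256835938), (111.56171417236328, 56.27881622314453), 13.960769653320312) intool [-0.0856  0.3006  0.2919]
```

>>> {"method": "apply_moves", "body": {"plan": [[0.05, -0.087, 0.3015, 0, 0], [0.05, -0.087, 0.3015, 0, 0], [0.05, -0.087, 0.3015, 0, 0], [0.05, -0.087, 0.3015, 0, 0], [0.05, -0.087, 0.3015, 0, 0], [0.05, -0.087, 0.3015, 0, 0], [0.05, -0.087, 0.3015, 0, 0], [0.05, -0.087, 0.3015, 0, 0], [0.05, -0.087, 0.3015, 0, 0], [0.05, -0.087, 0.3015, 0, 0], [0.05, -0.087, 0.3015, 0, 0]]}}

```text
t: 12.13
tool_pos: [0.5769, 0.1153, 0.3751]
tool_rot: [-0.075, -3.138, 0.001]
contact_force: [-0.5, -0.2, 0.0]
opening: 0.0502
grip_force: 0.0
```

```bash
python3 c.py w9 lid| cut -c1-330
```

```text
[[-0.9988, 0.0489, -0.0021, 0.577], [0.0489, 0.9988, -0.0006, 0.1149], [0.0021, -0.0007, -1.0, 0.3755]] [[-0.0, -0.955, -0.298, 0.075], [1.0, -0.0, 0.0, 0.0], [-0.0, -0.298, 0.955, 0.031], [0.0, 0.0, 0.0, 1.0]]
lid 0.66 [253. 127. 382. 247.] [0.5763 0.1169 0.1181] r 12.2 rect ((576.2791137695312, 116.8266830444336), (23.11406135559082, 23.908523559570312), 87.51973724365234) intool [2.000e-04 2.100e-03 2.574e-01]
lid 0.52 [  3.  53.  28. 115.] [ 0.4872 -0.1431  0.0505] r 24.6 rect ((478.4244079589844, -144.80877685546875), (29.939197540283203, 47.73003005981445), 11.061601638793945) intool [ 0.0764 -0.2619  0.3253]
```

>>> {"method": "apply_moves", "body": {"plan": [[0.05, 0, 0.0015, 0.04, 0], [0.05, 0, 0.0015, 0.08, 0], [0.05, 0, 0.0015, 0.105, 0], [0.05, 0, 0.0015, 0.109, 0], [0.05, 0, 0.0015, 0.109, 0], [0.015, 0, 0.0015, 0.109, 0], [0.015, 0, 0.0015, 0.109, 0], [0.015, 0, 0.0015, 0.109, 0], [0.015, 0, 0.0015, 0.109, 0], [0.015, 0, 0.0015, 0.109, 0], [0.015, 0, 0.0015, 0.109, 0]], "newtons": 30}}

```text
t: 13.15
tool_pos: [0.5786, 0.1172, 0.271]
tool_rot: [0.075, 3.135, -0.001]
contact_force: [-0.1, -2.2, 7.3]
opening: 0.0228
grip_force: 30.1
```

>>> {"method": "apply_moves", "body": {"plan": [[0.015, 0, 0, -0.01, 0], [0.015, 0, 0, -0.03, 0], [0.015, 0, 0, -0.06, 0], [0.015, 0, 0, -0.1, 0], [0.015, 0, 0, -0.13, 0], [0.015, 0, 0, -0.13, 0]]}}

```text
t: 13.65
tool_pos: [0.5787, 0.1177, 0.4076]
tool_rot: [0.074, 3.126, 0.003]
contact_force: [1.2, -0.5, 0.4]
opening: 0.0228
grip_force: 29.5
```

```bash
python3 c.py w10 lid pan| cut -c1-330
```

```text
[[-0.9988, 0.0475, 0.01, 0.5782], [0.0475, 0.9989, 0.0011, 0.1176], [-0.0099, 0.0016, -0.9999, 0.4039]] [[-0.0, -0.955, -0.298, 0.075], [1.0, -0.0, 0.0, 0.0], [-0.0, -0.298, 0.955, 0.031], [0.0, 0.0, 0.0, 1.0]]
lid 0.88 [216. 136. 421. 324.] [0.5771 0.125  0.2547] r 18.5 rect ((579.9328002929688, 122.66992950439453), (34.44918441772461, 24.656328201293945), 63.88764572143555) intool [0.0029 0.0071 0.1492]
pan 0.68 [264. 114. 441. 163.] [0.5481 0.1144 0.0797] r 43.9 rect ((535.75830078125, 114.08322143554688), (26.647911071777344, 87.76143646240234), 1.3195726871490479) intool [ 0.0331 -0.0052  0.3239]
```

View pics/w10.png

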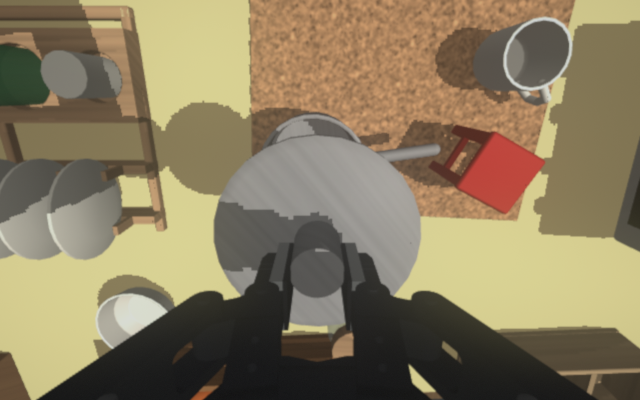

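The lid is level in the jaws at (317,230), and the pan stayed on the mat. I'm carrying it above the stand.

>>> {"method": "apply_moves", "body": {"plan": [[0.015, -0.001, -0.025, 0, 0], [0.015, -0.002, -0.06, 0, 0], [0.015, -0.003, -0.1, 0, 0], [0.015, -0.004, -0.14, 0, 0], [0.015, -0.005, -0.18, 0, 0], [0.015, -0.006, -0.22, 0, 0], [0.015, -0.008, -0.26, 0, 0], [0.015, -0.009, -0.3, 0, 0], [0.015, -0.01, -0.34, 0, 0], [0.015, -0.012, -0.375, 0, 0], [0.015, -0.0127, -0.4, 0, 0], [0.015, -0.0127, -0.4167, 0, 0]]}}

```text
t: 14.8
tool_pos: [0.5693, -0.3019, 0.3946]
tool_rot: [-0.079, -3.136, -0.004]
contact_force: [-0.5, -0.2, -1.5]
opening: 0.0228
grip_force: 29.6
```

>>> {"method": "apply_moves", "body": {"plan": [[0.015, 0, 0, 0.02, 0], [0.015, 0, 0, 0.05, 0], [0.015, 0, 0, 0.05, 0], [0.015, 0, 0, 0.05, 0]]}}

```text
t: 15.13
tool_pos: [0.5693, -0.2984, 0.3437]
tool_rot: [-0.074, -3.134, -0.007]
contact_force: [-0.5, 0.5, -0.3]
opening: 0.0228
grip_force: 29.7
```

```bash
cat > f.py <<'E'
from h import *
import sys
p,T=wrist(); w=cloud(p,T); cv2.imwrite(f"pics/{sys.argv[1]}.png",p["img"]); t=tool(); print(t[:3].round(4).tolist())
r=eyes.outline_of("lid",p)[0]; m=cv2.erode(r["region"].astype(np.uint8),np.ones((5,5)))>0
s=w[m]; s=s[~np.isnan(s[:,0])]
rng=np.random.default_rng(0); best=0
for i in range(400):
    a=s[rng.choice(len(s),3,False)]; n=np.cross(a[1]-a[0],a[2]-a[0]); n/=np.linalg.norm(n)+1e-12
    k=abs((s-a[0])@n)<.0015
    if k.sum()>best: best=k.sum(); K=k
P=s[K]; c=P.mean(0); n=np.linalg.svd(P-c,full_matrices=False)[2][2]; n*=np.sign(n[2])
# rim circle centre in plane: edge pts of r=.055
u=np.cross([0,1,0],n); u/=np.linalg.norm(u); v=np.cross(n,u)
q=np.stack([(P-c)@u,(P-c)@v],1); cc,rad=cv2.minEnclosingCircle((q*1000).astype(np.float32))
C=c+u*cc[0]/1000+v*cc[1]/1000; O=C-.013*n
print("n",n.round(3),"tilt",np.arccos(n[2]).round(3),"r",round(rad,1),"origin",O.round(4),"minus seat",(O-np.array([.566,-.2995,.067])).round(4),best,len(s))
E
python3 f.py w11
```

```text
[[-0.9989, 0.047, -0.0027, 0.57], [0.047, 0.9989, 0.0021, -0.2987], [0.0028, 0.002, -1.0, 0.3464]]
n [ 0.01  -0.006  1.   ] tilt 0.012 r 53.8 origin [ 0.5643 -0.297   0.1457] minus seat [-0.0017  0.0025  0.0787] 19995 23852
```

>>> {"method": "apply_moves", "body": {"plan": [[0.015, -0.005, -0.002, 0.025, 0], [0.015, -0.005, -0.002, 0.045, 0], [0.015, -0.005, -0.002, 0.055, 0], [0.015, -0.005, -0.002, 0.06, 0], [0.015, -0.005, -0.002, 0.063, 0], [0.015, -0.005, -0.002, 0.065, 0], [0.015, -0.005, -0.002, 0.067, 0]], "newtons": 20}}

```text
t: 15.82
tool_pos: [0.5751, -0.3017, 0.2829]
tool_rot: [-0.075, -3.14, 0.0]
contact_force: [-8.4, 3.0, 8.1]
opening: 0.0229
grip_force: 30.6
```

```bash
python3 f.py w12
```

```text
[[-0.9989, 0.0476, -0.001, 0.575], [0.0476, 0.9989, 0.0001, -0.3017], [0.001, 0.0001, -1.0, 0.2828]]
n [-0.028  0.001  1.   ] tilt 0.028 r 54.3 origin [ 0.5725 -0.3017  0.0848] minus seat [ 0.0065 -0.0022  0.0178] 20277 24207
```

>>> {"method": "apply_moves", "body": {"plan": [[0.018, 0, 0, 0.002, 0], [0.018, 0, 0, 0.004, 0], [0.018, 0, 0, 0.006, 0], [0.018, 0, 0, 0.008, 0], [0.018, 0, 0, 0.008, 0]], "newtons": 20}}

```text
t: 16.33
tool_pos: [0.5752, -0.3019, 0.277]
tool_rot: [-0.075, -3.14, 0.001]
contact_force: [-10.3, 4.6, 12.7]
opening: 0.0229
grip_force: 32.5
```

```bash
python3 f.py w13
```

```text
[[-0.9989, 0.0475, -0.0004, 0.5752], [0.0475, 0.9989, -0.0006, -0.3019], [0.0004, -0.0006, -1.0, 0.2771]]
n [-0.121  0.011  0.993] tilt 0.122 r 53.6 origin [ 0.5734 -0.302   0.0806] minus seat [ 0.0074 -0.0025  0.0136] 20853 24452
```

>>> {"method": "apply_moves", "body": {"plan": [[0.018, 0, 0, 0.003, 0], [0.018, 0, 0, 0.006, 0], [0.018, 0, 0, 0.008, 0], [0.018, 0, 0, 0.01, 0], [0.018, 0, 0, 0.01, 0]], "newtons": 20}}

```text
t: 16.85
tool_pos: [0.5755, -0.302, 0.2645]
tool_rot: [0.075, 3.138, -0.003]
contact_force: [-1.5, 0.2, 1.7]
opening: 0.0225
grip_force: 19.6
```

```bash
python3 f.py w14
```

```text
[[-0.9989, 0.0478, 0.0021, 0.5754], [0.0478, 0.9989, -0.0016, -0.302], [-0.0022, -0.0015, -1.0, 0.2642]]
n [-0.383  0.02   0.924] tilt 0.394 r 54.1 origin [ 0.5755 -0.3022  0.0726] minus seat [ 0.0095 -0.0027  0.0056] 22940 26516
```

>>> {"method": "apply_moves", "body": {"plan": [[0.018, 0.0, 0.002, 0.002, 0], [0.018, 0.003, 0.002, 0.004, 0], [0.018, 0.006, 0.002, 0.006, 0], [0.018, 0.009, 0.002, 0.007, 0], [0.018, 0.011, 0.002, 0.008, 0], [0.018, 0.011, 0.002, 0.008, 0]], "newtons": 20}}

```text
t: 17.45
tool_pos: [0.5659, -0.3003, 0.2591]
tool_rot: [0.075, 3.133, -0.007]
contact_force: [1.0, -0.6, 9.9]
opening: 0.0225
grip_force: 24.3
```

```bash
python3 f.py w15
```

```text
[[-0.9988, 0.0479, 0.0079, 0.566], [0.0479, 0.9988, -0.0048, -0.3003], [-0.0081, -0.0044, -1.0, 0.2591]]
n [-0.421  0.02   0.907] tilt 0.435 r 54.1 origin [ 0.5676 -0.3012  0.0674] minus seat [ 0.0016 -0.0017  0.0004] 22660 26193
```

>>> {"method": "apply_moves", "body": {"plan": [[0.05, 0.001, 0, -0.001, 0], [0.05, 0.001, 0, -0.001, 0], [0.05, 0.001, 0, -0.001, 0], [0.05, 0.001, 0, -0.03, 0], [0.05, 0.001, 0, -0.07, 0], [0.05, 0.001, 0, -0.11, 0], [0.05, 0.001, 0, -0.15, 0], [0.05, 0.001, 0, -0.15, 0]]}}

```text
t: 18.22
tool_pos: [0.5645, -0.2999, 0.4153]
tool_rot: [0.075, 3.127, -0.013]
contact_force: [0.8, -0.6, 2.3]
opening: 0.0499
grip_force: 0.0
```

```bash
python3 f.py w16; sed -i 's/{n}0/{n}1/' a.py; python3 a.py | grep -E "(top|scene) (lid|pan|bottle|cap|stool|mug|jar|bowl) "|cut -c1-140
```

```text
[[-0.9988, 0.0477, 0.0091, 0.5641], [0.0477, 0.9988, -0.0062, -0.2997], [-0.0094, -0.0057, -0.9999, 0.4112]]
n [-0.422  0.02   0.906] tilt 0.436 r 52.8 origin [ 0.5676 -0.3008  0.0674] minus seat [ 0.0016 -0.0013  0.0004] 7878 8951
scene lid 0.76 [213 250 256 268] ztop 0.104 topmid [ 0.578 -0.304  0.105] ext [0.088 0.098 0.049] bgr [81 90 93]
scene lid 0.51 [413 220 437 258] ztop 0.094 topmid [0.778 0.149 0.091] ext [0.052 0.052 0.087] bgr [ 73 114 132]
scene pan 0.69 [350 192 394 236] ztop 0.075 topmid [0.577 0.113 0.073] ext [0.099 0.122 0.071] bgr [58 63 66]
scene bottle 0.66 [252 191 272 246] ztop 0.156 topmid [ 0.478 -0.182  0.155] ext [0.093 0.071 0.151] bgr [32 69 43]
scene cap 0.76 [280 214 295 231] ztop 0.069 topmid [ 0.481 -0.103  0.066] ext [0.036 0.036 0.045] bgr [122 143 147]
scene cap 0.55 [339 158 352 179] ztop 0.057 topmid [0.309 0.251 0.055] ext [0.064 0.084 0.063] bgr [20 34 39]
scene stool 0.72 [399 177 422 211] ztop 0.087 topmid [0.587 0.282 0.085] ext [0.089 0.107 0.088] bgr [  8  19 113]
scene mug 0.56 [387 170 405 194] ztop 0.066 topmid [0.511 0.284 0.065] ext 
[... 1256 characters left out ...]
38 0.037 0.06 ] bgr [97 69 96]
top cap 0.58 [214 274 234 292] ztop 0.062 topmid [0.304 0.252 0.06 ] ext [0.033 0.036 0.055] bgr [48 71 76]
top stool 0.65 [207 149 244 188] ztop 0.091 topmid [0.58  0.287 0.088] ext [0.065 0.069 0.088] bgr [ 28  34 140]
top mug 0.74 [199 190 224 220] ztop 0.069 topmid [0.479 0.315 0.067] ext [0.06  0.057 0.065] bgr [89 95 97]
top jar 0.81 [285  87 307 118] ztop 0.097 topmid [0.772 0.15  0.095] ext [0.053 0.05  0.09 ] bgr [ 75 102 120]
top bowl 0.77 [381 103 422 141] ztop 0.039 topmid [ 0.772 -0.121  0.038] ext [0.09  0.089 0.041] bgr [142 154 154]
top bowl 0.64 [371 224 389 245] ztop 0.072 topmid [ 0.476 -0.101  0.07 ] ext [0.037 0.037 0.056] bgr [157 168 166]
```

View pics/w16.png

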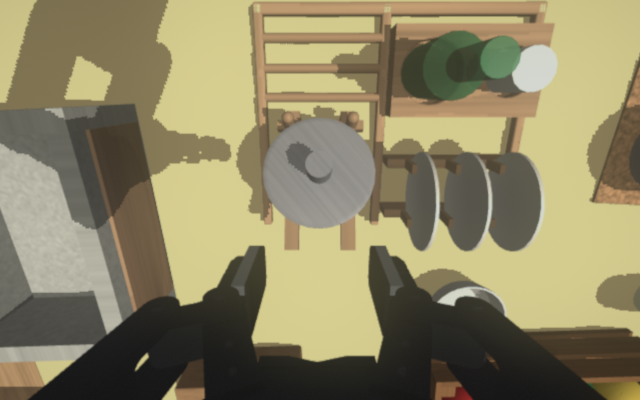

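The lid lies on the rails at (318,173) against both pegs at (288,118) and (353,118), knob outwards. The bottle at (470,62) and the cap at (533,68) stand in their wells. The pan and the bystanders measure where they started, and the arm is clear of everything, so I'm handing in.

```bash
python3 -c "
from station import ctrl; print(ctrl.finish_job())"
```

```text
the job is handed in; nothing more can be done
None
```

The job is handed in after about 18 s of robot time, but `finish_job()` gave no verdict; at the last look the lid was leaning at 0.436 rad about 2 mm from its seat, the cap and bottle stood in their wells within about 2 mm, and the pan, stool, mug, jar and bowl measured where they started (the plates I checked only by eye).

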